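Find the weak contact spring of the charging dock

ROBOT

A 6-joint arm with a two-finger parallel gripper is mounted at the origin on a cart in front of the work surface, level with it; the furniture and walls round the work are solid. World frame = base frame: x ahead of the robot, y to its left, z up, the work surface at z = 0. Lengths are in m, angles in rad, forces in N, time in s.
With the tool pointing down it reaches from about 0.2 to 0.875 m from the base axis. Payload 3.4 kg.
Tool frame: the origin (TCP) lies between the finger pads; the fingertips stand 17 mm ahead of it and the grasp point (between the pads) lies 2 mm behind it; z points along the fingers, y is the line along which they close (so a half turn about z gives the same grasp; the last joint's range is limited). The gripper opens to 94 mm and grips with 3 to 60 N. Pads are 16 mm wide; open, the fingers measure 119 mm over their backs; the gripper's body (75 mm by 177 mm) begins 78 mm behind the grasp point.
Start: joints at [-1.347, 0.276, 1.505, -0, 1.361, -0.121], TCP at [0.194, -0.541, 0.222] pointing down, gripper open.
Joint ranges: [-2.89, 2.89], [-0.75, 2.08], [0.22, 2.7], [-1.18, 4.32], [0.11, 2.71], [-2.7, 2.7]. Speed limits (rad/s): [2.57, 2.57, 3.14, 3.14, 3.14, 3.14].

INTERFACE

Orientations are given as a 3x3 rotation matrix whose columns are the frame's x, y, z axes.
In Python, from bench import ctrl gives the robot as it stands.
- The arm moves only by the tool jog_arm, never from a script. Its argument "deltas" is a list of rows, each a list of 4 numbers: the shift along the world's x, y, z each as a share of 1 m, from -1 to 1, then the turn about the world's z as a share of pi/2 rad, from -1 to 1. A call has 1 to 20 rows; each row is the pose to reach, as a shift and turn from the pose commanded when the call began; what a row does not reach only later rows make up. A row lasts 1/8 s, in which the tool goes at most 62.5 mm and 10.7 degrees, less where a joint would pass 70% of its speed; a pose out of reach is approached as far as the arm can. A call with a number of a shift or a turn outside -1 to 1 is refused whole. A call with a gripper value outside its range is refused whole. "hand" is the opening, from 0 (shut) to 1 (fully open), set as the call begins (left out, the last holds). The fingers move at their own pace and stop on an object; "squeeze" is the grip in N (left out, the last holds). Time passes only in rows, so rows that repeat a pose let the fingers close. It gives the time, the measured TCP pose, the force, the opening and the grip force at its end, in the units of the state.
- ctrl.read_state(): the state, without advancing time (a new reading comes with each control period).
- ctrl.get_image(name): name is "side" or "top" or "wrist"; returns the picture (420x560x3 uint8, blue, green, red); there is no depth.
- ctrl.camera_info(name): a dict with "camera_matrix" (3x3 intrinsics, pixels), "k1" (the pictures are not rectified: a ray, as slopes to the right and down, at radius r is drawn at 1 + k1 r^2 times it, then the intrinsics apply), "R" (3x3) and "t" (3): a world point X has camera coordinates R X + t. Camera axes: x right, y down, z forward; pixel columns grow to the right and rows downward; lengths in m; the calibration is good to about 2 mm. A picture is of the moment at which its call begins: read the wrist's pose just before it. camera_info takes no time and is no camera call; for the wrist camera it gives the pose at the moment of the call.
- ctrl.hand_in(): hands the job in; it is judged then, once.
The state is a dict: "time_s": time; "qpos": joint angles; "dq": joint speeds; "tau": joint torques, N m; "position": TCP position; "eef_rot": TCP orientation; "ft_force": force on the tool from outside, world axes, zero at the start; "wrist_torque": the same for the moment, N m; "finger_gap": opening from 0.0 (shut) to 1.0 (fully open); "grip_force": force on a finger pad.
Only numpy, scipy, OpenCV 4.12 (cv2) and the standard library are available. Lean on these libraries where they do the work, as an engineer would, in place of code of your own. Each camera call takes 0.05 s, during which the arm holds its last target. There are 200 camera calls.

TASK

One of the three spring contacts in the charging dock has gone weak. Check them bay by bay from left to right as you face it: press each brass contact gently right down to its stop and hold it there for a moment to feel how hard it pushes back, never so hard that the leaf is kinked. Then pull the module with the weak spring out of the dock and put it in the red tray, leaving the two good modules seated in the dock, the tray upright and everything else where it lies.

Things in the scene. Friction and masses are not known exactly. Their poses are not given: they have to be found in the camera images.
- dock: grey three-bay charging dock for watches, 120 (x) x 264 (y) x 21 high, fixed. Origin: centre of its underside; x points to its rear (away from the robot), y to its left. Black rubber rests, 8 wide and 29 above the table, run along x at y = -120, -40, +40, +120. Each bay holds one black contact module; all look alike, which one is weak cannot be seen and changes
- contact_left (a point): crown of the left contact when free (fixed in the dock at x = -33, y = +80, z = +50): a brass dome, 7 wide, at the tip of a copper leaf spring clamped 42 behind it; a stop post 10 mm of travel below. A good leaf pushes back with about 6 N just as it reaches the stop, a weak one with less than half of that. The force grows evenly with the travel, from some 11% of its value at first touch; at the stop it turns rigid. More than 15 N kinks the leaf
- grip_left (a point): middle of the sides of the rear block of the module in the left bay (fixed in the dock at x = +28, y = +80, z = +53; axes as the dock's), to be gripped across y. black module, 84 long (x) x 28 wide x 53 high, 0.07-0.13 kg, 10 deep in a recess, 1.5 play all round; lifts straight out. Underside 11 above the table, centred 28 in front of this point; rear block 26x26, 23 to 63 above the table
- contact_middle (a point): crown of the middle contact when free (fixed in the dock at x = -33, y = +0, z = +50): a brass dome, 7 wide, at the tip of a copper leaf spring clamped 42 behind it; a stop post 10 mm of travel below. Springs as described for contact_left
- grip_middle (a point): middle of the sides of the rear block of the module in the middle bay (fixed in the dock at x = +28, y = +0, z = +53; axes as the dock's), to be gripped across y. module like the left one
- contact_right (a point): crown of the right contact when free (fixed in the dock at x = -33, y = -80, z = +50): a brass dome, 7 wide, at the tip of a copper leaf spring clamped 42 behind it; a stop post 10 mm of travel below. Springs as described for contact_left
- grip_right (a point): middle of the sides of the rear block of the module in the right bay (fixed in the dock at x = +28, y = -80, z = +53; axes as the dock's), to be gripped across y. module like the left one
- tray: loose red plastic reject tray, open on top, 200 (x) x 150 (y) x 45 high, 0.4 kg, walls and floor 3 thick, lips to 212 long. Origin: centre of its underside, x along its length, z up
- watch_silver: smart watch with a silver case and dark blue strap, 147x38x11, lying behind the dock; origin near the centre of its underside; a bystander
- watch_maroon: smart watch with a dark red strap, 217x38x11, lying behind the red tray; origin near the centre of its underside; a bystander
- puck_white: white round charging puck, 32x28x8, behind the dock; origin near the centre of its underside; a bystander
- puck_2: white round charging puck, 32x28x8, near the front edge, in front of the red tray; origin near the centre of its underside; a bystander
- marker: black marker pen, 133x14x15, lying near the front edge; origin near the centre of its underside; a bystander
- plug_black: black USB plug, 40x12x6, lying behind the dock; origin near the centre of its underside; a bystander

How it is judged:
By the outcome, as a careful person would: the job done as asked, in the order asked, and still so for the second after the job is handed in, with the robot touching nothing.
It also fails if it takes over 72 s, if anything falls off the work surface, if the arm or the gripper's body presses on something with over 40 N, if the wrist force passes 120 N, or if a joint passes its speed limit or range.

## Working session

There is one attempt and no reset: what is moved stays moved. The work goes in short steps, Python scripts to look and compute and a tool call to move; the robot and the scene stay as the last step left them, time stands still between calls to the robot, and variables do not carry over. Pictures are saved under pics/ and viewed, at most 10 in all, crops included, and the job is handed in when it is done.

Besides the shell and the picture viewer there is one more tool, called after "Emit:" as a command line: name --pt "numbers of a row" for each row, then --argument value for the rest. jog_arm: Moves the arm, as the interface text tells. Shift numbers are shares of 1 m and turn numbers shares of pi/2 rad, none past 1 either way. Its arguments: {"type":"object","properties":{"deltas":{"type":"array"},"hand":{"type":"number"},"squeeze":{"type":"number"}},"required":["deltas"]}

```bash
mkdir -p pics
cat > h.py <<'E'
import numpy as np, cv2
from bench import ctrl
def snap(n,f):
    i=ctrl.camera_info(n); im=ctrl.get_image(n); cv2.imwrite('pics/'+f,im); return im,i
def ray(i,u,v,z):
    K=np.array(i["camera_matrix"]);R=np.array(i["R"]);t=np.array(i["t"]);k=i["k1"]
    d=np.array([(u-K[0,2])/K[0,0],(v-K[1,2])/K[1,1]]);s=d.copy()
    for _ in range(30): s=d/(1+k*(s@s))
    c=-R.T@t; w=R.T@np.array([s[0],s[1],1.]); return c+w*(z-c[2])/w[2]
def proj(i,X):
    K=np.array(i["camera_matrix"]);c=np.array(i["R"])@X+np.array(i["t"]);s=c[:2]/c[2];s=s*(1+i["k1"]*(s@s))
    return K[0,0]*s[0]+K[0,2],K[1,1]*s[1]+K[1,2]
E
python3 - <<'E'
from h import *
np.set_printoptions(precision=4,suppress=True)
im,i=snap("top","top1.png");print(i)
im2,i=snap("side","side1.png");print(i)
print(ctrl.read_state())
E
```

```text
{'camera_matrix': array([[431.7679,   0.    , 279.8442],
       [  0.    , 431.7679, 204.703 ],
       [  0.    ,   0.    ,   1.    ]]), 'k1': -0.03523195960185016, 'R': array([[-0.0179, -0.9998, -0.0001],
       [-0.9768,  0.0175, -0.2135],
       [ 0.2135, -0.0037, -0.9769]]), 't': array([-0.1022,  0.5643,  1.0204])}
{'camera_matrix': array([[386.6907,   0.    , 278.7745],
       [  0.    , 386.6907, 214.5983],
       [  0.    ,   0.    ,   1.    ]]), 'k1': -0.0020270617144945266, 'R': array([[ 0.9916, -0.1273, -0.0222],
       [-0.0972, -0.6214, -0.7774],
       [ 0.0852,  0.7731, -0.6286]]), 't': array([-0.5618,  0.0189,  0.9566])}
{'time_s': 0.1, 'qpos': array([-1.347 ,  0.2765,  1.506 ,  0.    ,  1.3607, -0.121 ]), 'dq': array([-0.0001, -0.0009, -0.003 , -0.0001,  0.0009,  0.0005]), 'tau': array([  0.001 , -40.5455, -23.778 ,   0.0704,   0.0299,  -0.    ]), 'position': array([ 0.1942, -0.5407,  0.2217]), 'eef_rot': array([[ 0.9411,  0.338 , -0.0004],
       [ 0.338 , -0.9411,  0.0016],
       [ 0.0002, -0.0016, -1.    ]]), 'ft_force': array([-0.1551,  0.3385, -0.9767]), 'wrist_torque': array([-0.0293, -0.0184, -0.0125]), 'grip_force': 0.0, 'finger_gap': 1.0019411836536911}
```

View pics/top1.png

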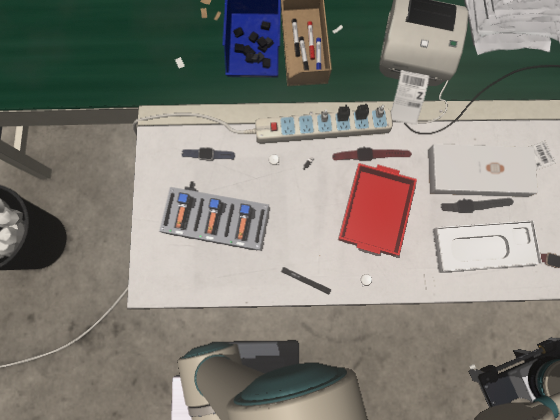

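View pics/side1.png

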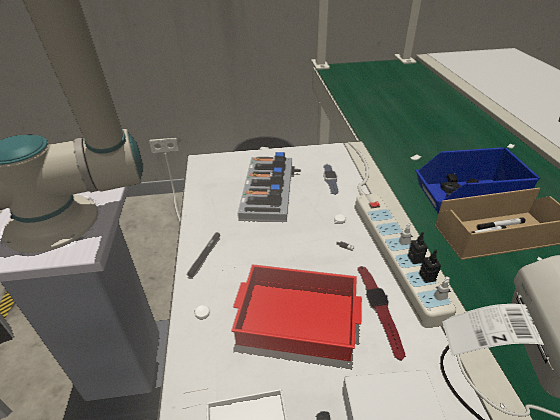

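The top view shows the dock around (215,218), slightly turned, and the tray around (378,210). The side view confirms this. I'll enlarge the dock next.

Run:
```python
from h import *
im=cv2.imread('pics/top1.png')
cv2.imwrite('pics/c1.png',cv2.resize(im[178:258,155:275],None,fx=6.5,fy=6.5,interpolation=cv2.INTER_CUBIC))
i=ctrl.camera_info("top")
for p,z in [((355,164),.045),((416,175),.045),((339,240),.045),((404,255),.045),((215,218),.02)]: print(p,ray(i,*p,z))
```

```text
(355, 164) [ 0.67063659 -0.30958487  0.045     ]
(416, 175) [ 0.63828439 -0.46640634  0.045     ]
(339, 240) [ 0.47290947 -0.25855183  0.045     ]
(404, 255) [ 0.43228562 -0.41878382  0.045     ]
(215, 218) [0.53914638 0.0558875  0.02      ]
```

View pics/c1.png

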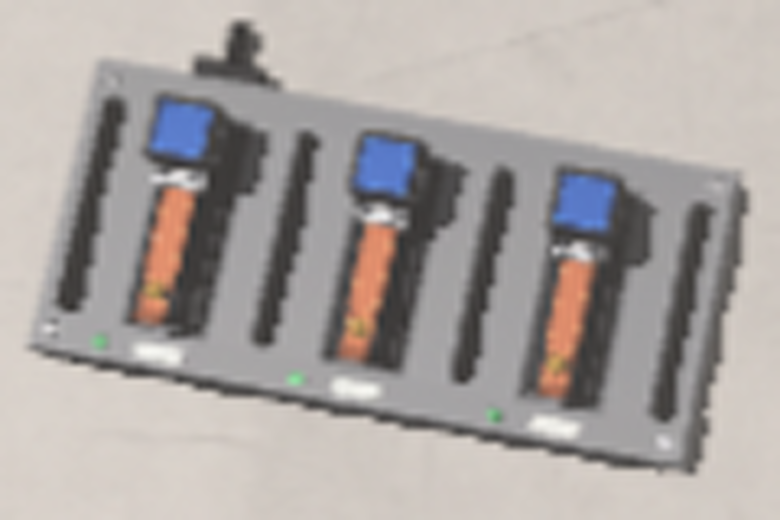

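The crop shows the brass domes at crop (155,290), (360,327) and (558,366), the blue block tops at (183,130), (388,166) and (585,202), and the dock corners. I'll fit the dock pose to these.

```bash
cat >> h.py <<'E'
def fit(m,w):
    m=np.array(m);w=np.array(w);a=m-m.mean(0);b=w-w.mean(0)
    th=np.arctan2((a[:,0]*b[:,1]-a[:,1]*b[:,0]).sum(),(a*b).sum());R=np.array([[np.cos(th),-np.sin(th)],[np.sin(th),np.cos(th)]])
    t=w.mean(0)-R@m.mean(0);return th,R,t,(m@R.T+t-w)*1000
E
python3 - <<'E'
from h import *
np.set_printoptions(precision=4,suppress=True)
i=ctrl.camera_info("top")
P=[(155,290,.05,-.033,.08),(360,327,.05,-.033,0),(558,366,.05,-.033,-.08),(183,130,.063,.028,.08),(388,166,.063,.028,0),(585,202,.063,.028,-.08),
(102,62,.021,.06,.132),(740,175,.021,.06,-.132),(32,345,.021,-.06,.132),(690,462,.021,-.06,-.132)]
W=[ray(i,(u+.5)/6.5-.5+155,(v+.5)/6.5-.5+178,z)[:2] for u,v,z,_,_ in P]
th,R,t,r=fit([p[3:] for p in P],W);print(th,np.degrees(th),t,r)
for n,y in zip("LMR",(.08,0,-.08)): print(n,R@[-.033,y]+t,R@[.028,y]+t)
T=[ray(i,u,v,.045)[:2] for u,v in((355,164),(416,175),(339,240),(404,255))]
th,R,t,r=fit([(.1,.075),(.1,-.075),(-.1,.075),(-.1,-.075)],T);print('tray',np.degrees(th),t,r)
E
```

```text
-0.19582241444999696 -11.219797882046452 [0.5408 0.0579] [[-0.3355 -0.5341]
 [-0.0531  0.6584]
 [ 0.8639 -1.482 ]
 [-0.7789 -0.4889]
 [-0.6492  0.6587]
 [-0.6901 -1.9019]
 [ 1.7712  0.9993]
 [ 1.82   -0.4848]
 [-0.6759  0.6991]
 [-1.2724  1.8762]]
L [0.524  0.1428] [0.5839 0.1309]
M [0.5085 0.0643] [0.5683 0.0525]
R [ 0.4929 -0.0141] [ 0.5527 -0.026 ]
tray -13.447061251720527 [ 0.5535 -0.3633] [[-2.408  -4.0576]
 [-4.9379  6.8761]
 [ 0.802  -8.5813]
 [ 6.5439  5.7629]]
```

Emit:
jog_arm --pt "0.266 0.6 0.06 -0.344" --pt "0.266 0.6 0.06 -0.344" --pt "0.266 0.6 0.06 -0.344" --pt "0.266 0.6 0.06 -0.344" --pt "0.266 0.6 0.06 -0.344" --pt "0.266 0.6 0.06 -0.344" --pt "0.266 0.6 0.06 -0.344" --pt "0.266 0.6 0.06 -0.344" --pt "0.266 0.6 0.06 -0.344" --pt "0.266 0.6 0.06 -0.344" --pt "0.266 0.6 0.06 -0.344" --pt "0.266 0.6 0.06 -0.344" --pt "0.266 0.6 0.06 -0.344" --pt "0.266 0.6 0.06 -0.344" --pt "0.266 0.6 0.06 -0.344" --hand 0 --squeeze 10

```text
time_s: 1.98
position: [0.46, 0.0578, 0.2825]
eef_rot: [[0.981, -0.196, -0.0], [-0.196, -0.981, -0.0], [-0.0, 0.0, -1.0]]
ft_force: [-0.1, -0.6, -0.3]
finger_gap: 0.004
grip_force: 0.0
```

Run:
```python
from h import *
np.set_printoptions(precision=4,suppress=True)
im,i=snap("wrist","w1.png");s=ctrl.read_state();print(s['position'],s['eef_rot'],s['ft_force'],s['finger_gap'],s['time_s'])
R=np.array([[np.cos(-.1958),.1946],[-.1946,np.cos(.1958)]])
for m in [(-.033,.08),(-.033,0),(-.033,-.08)]: 
  X=R@m+[.5408,.0579]; print(proj(i,np.array([*X,.05])))
```

```text
[0.4601 0.0579 0.2826] [[ 0.9806 -0.196   0.0001]
 [-0.196  -0.9806 -0.0002]
 [ 0.0001  0.0002 -1.    ]] [-0.2052 -0.4206 -0.0525] 0.0054163103696393804 2.025
(np.float64(184.53984080210674), np.float64(137.154755252943))
(np.float64(258.04640805321054), np.float64(136.95716592824232))
(np.float64(331.5933113261049), np.float64(136.81457029795507))
```

View pics/w1.png

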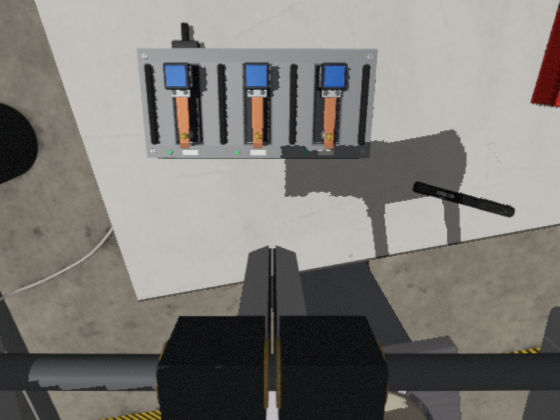

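The domes appear at about (185,136), (258,136) and (330,136), within 1 px of the prediction. Next I go above the left contact.

Emit:
jog_arm --pt "0.061 0.0855 -0.15 0" --pt "0.061 0.0855 -0.15 0" --pt "0.061 0.0855 -0.15 0" --pt "0.061 0.0855 -0.19 0" --pt "0.061 0.0855 -0.208 0" --pt "0.061 0.0855 -0.208 0" --pt "0.061 0.0855 -0.208 0" --pt "0.061 0.0855 -0.208 0"

```text
time_s: 3.02
position: [0.5224, 0.1442, 0.0758]
eef_rot: [[0.981, -0.195, 0.003], [-0.195, -0.981, 0.0], [0.003, -0.001, -1.0]]
ft_force: [0.0, -0.7, 0.5]
finger_gap: 0.006
grip_force: 0.0
```

Emit:
jog_arm --pt "0 0 -0.003 0" --pt "0 0 -0.006 0" --pt "0 0 -0.009 0" --pt "0 0 -0.011 0" --pt "0 0 -0.011 0" --pt "0 0 -0.011 0"

```text
time_s: 3.78
position: [0.5212, 0.1443, 0.0636]
eef_rot: [[0.981, -0.194, -0.0], [-0.194, -0.981, -0.0], [-0.0, 0.0, -1.0]]
ft_force: [-1.0, 1.5, 2.8]
finger_gap: 0.004
grip_force: 1.2
```

Run:
```python
from h import *
im,i=snap("side","s2.png");s=ctrl.read_state();print(s['position'],s['ft_force'])
cv2.imwrite('pics/c2.png',cv2.resize(im[120:230,220:320],None,fx=5,fy=5,interpolation=cv2.INTER_CUBIC))
```

```text
[0.52123852 0.14435375 0.06358135] [-0.9051157   0.49856429  1.70931552]
```

View pics/c2.png

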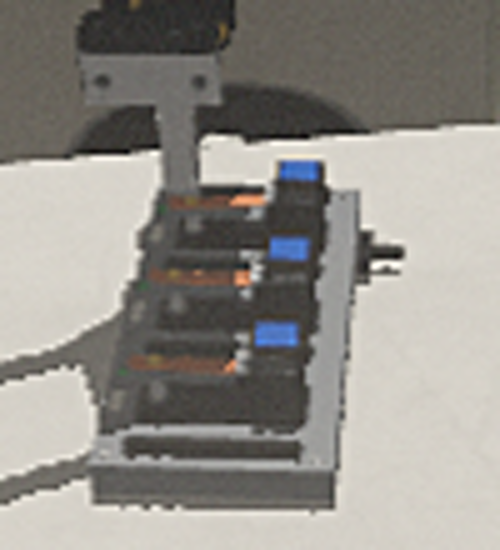

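The fingers are on the left dome. I keep going down gently.

Emit:
jog_arm --pt "0 0 -0.002 0" --pt "0 0 -0.004 0" --pt "0 0 -0.005 0" --pt "0 0 -0.005 0" --pt "0 0 -0.005 0"

```text
time_s: 4.45
position: [0.5213, 0.1443, 0.0586]
eef_rot: [[0.981, -0.194, -0.0], [-0.194, -0.981, -0.0], [-0.0, 0.0, -1.0]]
ft_force: [-2.2, 0.3, 5.1]
finger_gap: 0.01
grip_force: 2.4
```

Emit:
jog_arm --pt "0 0 -0.0005 0" --pt "0 0 -0.001 0" --pt "0 0 -0.001 0"

```text
time_s: 4.82
position: [0.5214, 0.1443, 0.0575]
eef_rot: [[0.981, -0.194, -0.0], [-0.194, -0.981, -0.0], [0.0, 0.0, -1.0]]
ft_force: [-1.6, 0.1, 5.0]
finger_gap: 0.003
grip_force: 2.6
```

Emit:
jog_arm --pt "0 0 -0.0005 0" --pt "0 0 -0.0005 0"

```text
time_s: 5.08
position: [0.5214, 0.1443, 0.0571]
eef_rot: [[0.981, -0.194, 0.0], [-0.194, -0.981, -0.0], [0.0, 0.0, -1.0]]
ft_force: [-3.2, 0.8, 6.0]
finger_gap: 0.006
grip_force: 2.7
```

Emit:
jog_arm --pt "0 0 -0.0004 0" --pt "0 0 -0.0004 0"

```text
time_s: 5.32
position: [0.5214, 0.1443, 0.0567]
eef_rot: [[0.981, -0.194, 0.0], [-0.194, -0.981, -0.0], [0.0, 0.0, -1.0]]
ft_force: [-2.4, 0.1, 6.3]
finger_gap: 0.004
grip_force: 2.8
```

Emit:
jog_arm --pt "0 0 -0.0004 0" --pt "0 0 -0.0004 0"

```text
time_s: 5.58
position: [0.5214, 0.1443, 0.0565]
eef_rot: [[0.981, -0.194, 0.0], [-0.194, -0.981, -0.0], [0.0, -0.0, -1.0]]
ft_force: [-1.8, 0.9, 6.1]
finger_gap: 0.004
grip_force: 3.2
```

Emit:
jog_arm --pt "0 0 -0.0003 0" --pt "0 0 -0.0003 0"

```text
time_s: 5.82
position: [0.5215, 0.1443, 0.0563]
eef_rot: [[0.981, -0.194, 0.0], [-0.194, -0.981, -0.0], [0.0, -0.0, -1.0]]
ft_force: [-2.0, -0.2, 6.4]
finger_gap: 0.006
grip_force: 3.7
```

Emit:
jog_arm --pt "0 0 -0.0004 0" --pt "0 0 -0.0004 0"

```text
time_s: 6.08
position: [0.5215, 0.1443, 0.0561]
eef_rot: [[0.981, -0.194, 0.0], [-0.194, -0.981, -0.0], [0.0, -0.0, -1.0]]
ft_force: [-2.9, 0.8, 9.2]
finger_gap: 0.003
grip_force: 4.4
```

Emit:
jog_arm --pt "0 0 -0.0004 0" --pt "0 0 -0.0004 0" --pt "0 0 -0.0004 0" --pt "0 0 -0.0004 0"

```text
time_s: 6.58
position: [0.5215, 0.1443, 0.056]
eef_rot: [[0.981, -0.194, 0.001], [-0.194, -0.981, -0.0], [0.001, -0.0, -1.0]]
ft_force: [-2.8, 0.0, 9.4]
finger_gap: 0.005
grip_force: 5.1
```

The left contact is at its stop with about 6 N just before it, so that one is good. Next the middle.

Emit:
jog_arm --pt "0 0 0.01 0" --pt "0 0 0.025 0" --pt "-0.0155 -0.0785 0.025 0" --pt "-0.0155 -0.0785 0.025 0" --pt "-0.0155 -0.0785 0.025 0" --pt "-0.0155 -0.0785 0.015 0" --pt "-0.0155 -0.0785 0.01 0" --pt "-0.0155 -0.0785 0.007 0" --pt "-0.0155 -0.0785 0.005 0" --pt "-0.0155 -0.0785 0.0035 0" --pt "-0.0155 -0.0785 0.0025 0" --pt "-0.0155 -0.0785 0.0025 0" --pt "-0.0155 -0.0785 0.0025 0"

```text
time_s: 8.2
position: [0.5059, 0.0664, 0.058]
eef_rot: [[0.981, -0.195, 0.0], [-0.195, -0.981, 0.001], [0.0, -0.001, -1.0]]
ft_force: [-1.2, 3.1, 5.4]
finger_gap: 0.007
grip_force: 2.7
```

Emit:
jog_arm --pt "0 0 -0.0005 0" --pt "0 0 -0.001 0" --pt "0 0 -0.001 0"

```text
time_s: 8.57
position: [0.506, 0.0664, 0.0571]
eef_rot: [[0.981, -0.195, 0.001], [-0.195, -0.981, 0.001], [0.0, -0.001, -1.0]]
ft_force: [-1.1, 1.2, 6.0]
finger_gap: 0.005
grip_force: 2.9
```

Emit:
jog_arm --pt "0 0 -0.0004 0" --pt "0 0 -0.0004 0"

```text
time_s: 8.82
position: [0.506, 0.0664, 0.0567]
eef_rot: [[0.981, -0.195, 0.001], [-0.195, -0.981, 0.001], [0.0, -0.001, -1.0]]
ft_force: [-2.0, 3.1, 5.7]
finger_gap: 0.006
grip_force: 3.0
```

Emit:
jog_arm --pt "0 0 -0.0004 0" --pt "0 0 -0.0004 0"

```text
time_s: 9.07
position: [0.506, 0.0664, 0.0564]
eef_rot: [[0.981, -0.195, 0.001], [-0.195, -0.981, 0.001], [0.001, -0.001, -1.0]]
ft_force: [-1.8, 2.6, 8.0]
finger_gap: 0.005
grip_force: 3.4
```

Emit:
jog_arm --pt "0 0 -0.0004 0" --pt "0 0 -0.0004 0"

```text
time_s: 9.32
position: [0.5061, 0.0664, 0.0562]
eef_rot: [[0.981, -0.195, 0.001], [-0.195, -0.981, 0.001], [0.001, -0.001, -1.0]]
ft_force: [-1.6, 4.3, 8.5]
finger_gap: 0.006
grip_force: 4.2
```

Emit:
jog_arm --pt "0 0 -0.0004 0" --pt "0 0 -0.0004 0" --pt "0 0 -0.0004 0" --pt "0 0 -0.0004 0"

```text
time_s: 9.82
position: [0.5061, 0.0664, 0.0561]
eef_rot: [[0.981, -0.195, 0.001], [-0.195, -0.981, 0.001], [0.001, -0.001, -1.0]]
ft_force: [-2.3, 2.4, 10.9]
finger_gap: 0.006
grip_force: 4.9
```

The middle contact is good too (about 6 N just before the stop). Now the right one.

Emit:
jog_arm --pt "0 0 0.01 0" --pt "0 0 0.025 0" --pt "-0.0155 -0.0785 0.025 0" --pt "-0.0155 -0.0785 0.025 0" --pt "-0.0155 -0.0785 0.025 0" --pt "-0.0155 -0.0785 0.025 0" --pt "-0.0155 -0.0785 0.025 0" --pt "-0.0155 -0.0785 0.015 0" --pt "-0.0155 -0.0785 0.01 0" --pt "-0.0155 -0.0785 0.007 0" --pt "-0.0155 -0.0785 0.005 0" --pt "-0.0155 -0.0785 0.0035 0" --pt "-0.0155 -0.0785 0.0025 0" --pt "-0.0155 -0.0785 0.0025 0" --pt "-0.0155 -0.0785 0.0025 0"

```text
time_s: 11.7
position: [0.4902, -0.0126, 0.0576]
eef_rot: [[0.981, -0.194, -0.0], [-0.194, -0.981, -0.0], [-0.0, 0.0, -1.0]]
ft_force: [-1.2, 1.7, 1.5]
finger_gap: 0.002
grip_force: 1.1
```

Emit:
jog_arm --pt "0 0 -0.0005 0" --pt "0 0 -0.001 0" --pt "0 0 -0.001 0"

```text
time_s: 12.08
position: [0.4904, -0.0127, 0.0566]
eef_rot: [[0.981, -0.194, 0.0], [-0.194, -0.981, -0.0], [0.0, 0.0, -1.0]]
ft_force: [-1.0, 1.2, 3.5]
finger_gap: 0.009
grip_force: 1.6
```

Emit:
jog_arm --pt "0 0 -0.0004 0" --pt "0 0 -0.0004 0"

```text
time_s: 12.32
position: [0.4904, -0.0127, 0.0562]
eef_rot: [[0.981, -0.194, 0.0], [-0.194, -0.981, -0.0], [0.0, 0.0, -1.0]]
ft_force: [-1.3, 1.7, 5.4]
finger_gap: 0.006
grip_force: 2.4
```

Emit:
jog_arm --pt "0 0 -0.0004 0" --pt "0 0 -0.0004 0"

```text
time_s: 12.58
position: [0.4905, -0.0127, 0.056]
eef_rot: [[0.981, -0.194, 0.0], [-0.194, -0.981, -0.0], [0.0, 0.0, -1.0]]
ft_force: [-1.3, 1.1, 6.1]
finger_gap: 0.005
grip_force: 3.0
```

Emit:
jog_arm --pt "0 0 -0.0004 0" --pt "0 0 -0.0004 0" --pt "0 0 -0.0004 0" --pt "0 0 -0.0004 0" --pt "0 0 -0.0004 0"

```text
time_s: 13.2
position: [0.4905, -0.0127, 0.0557]
eef_rot: [[0.981, -0.194, 0.0], [-0.194, -0.981, -0.0], [0.0, 0.0, -1.0]]
ft_force: [-2.8, 2.4, 7.6]
finger_gap: 0.001
grip_force: 3.6
```

The right contact is weak: 1.5 N at 0.5 mm above the stop, against about 5.5 N for the others. I move over its grip block with the gripper half open.

Emit:
jog_arm --pt "0 0 0.03 0" --pt "0 0 0.07 0" --pt "0.0625 -0.012 0.07 0" --pt "0.0625 -0.012 0.07 0" --pt "0.0625 -0.012 0.07 0" --pt "0.0625 -0.012 0.07 0" --hand 0.5

```text
time_s: 13.95
position: [0.5514, -0.0246, 0.1246]
eef_rot: [[0.981, -0.194, -0.002], [-0.194, -0.981, -0.0], [-0.002, 0.0, -1.0]]
ft_force: [-0.1, -0.7, -0.7]
finger_gap: 0.5
grip_force: 0.0
```

Run:
```python
from h import *
im,i=snap("wrist","w2.png");s=ctrl.read_state();print(s['position'],s['ft_force'],s['finger_gap'])
print(proj(i,np.array([.5527,-.026,.063])))
```

```text
[ 0.55154687 -0.02454191  0.12480919] [0.39963078 0.45708316 0.21184452] 0.4980548349821423
(np.float64(275.07311959907366), np.float64(229.3798050048666))
```

View pics/w2.png

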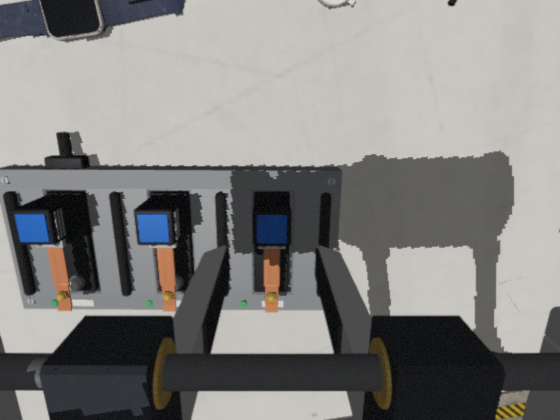

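The right block top is at (273,227), within 2 px of the prediction and centred between the fingers. I descend and grip.

Emit:
jog_arm --pt "0 0 -0.04 0" --pt "0 0 -0.06 0" --pt "0 0 -0.0745 0" --pt "0 0 -0.0745 0" --pt "0 0 -0.0745 0"

```text
time_s: 14.62
position: [0.5535, -0.0248, 0.0515]
eef_rot: [[0.981, -0.194, 0.001], [-0.194, -0.981, -0.0], [0.002, 0.0, -1.0]]
ft_force: [0.2, -0.2, -0.0]
finger_gap: 0.498
grip_force: 0.0
```

Emit:
jog_arm --pt "0 0 0 0" --pt "0 0 0 0" --pt "0 0 0 0" --pt "0 0 0 0" --pt "0 0 0 0" --pt "0 0 0 0" --hand 0 --squeeze 15

```text
time_s: 15.38
position: [0.5532, -0.0247, 0.0513]
eef_rot: [[0.981, -0.194, 0.001], [-0.194, -0.981, -0.0], [0.001, 0.0, -1.0]]
ft_force: [-1.0, -0.1, 5.5]
finger_gap: 0.278
grip_force: 15.0
```

Emit:
jog_arm --pt "0 0 0.004 0" --pt "0 0 0.01 0" --pt "0 0 0.018 0" --pt "0 0 0.03 0" --pt "0 0 0.06 0" --pt "0 0 0.1 0" --pt "0 0 0.1 0" --pt "0 0 0.1 0"

```text
time_s: 16.38
position: [0.5522, -0.0246, 0.1504]
eef_rot: [[0.981, -0.194, -0.001], [-0.194, -0.981, 0.0], [-0.001, 0.0, -1.0]]
ft_force: [-0.3, 0.1, -0.9]
finger_gap: 0.277
grip_force: 15.0
```

Emit:
jog_arm --pt "0.005 -0.05 0 0" --pt "0.01 -0.1 0 0" --pt "0.014 -0.15 0 0" --pt "0.018 -0.2 0 0" --pt "0.022 -0.25 0 0" --pt "0.026 -0.3 0 0" --pt "0.028 -0.34 0 0" --pt "0.028 -0.343 0 0" --pt "0.028 -0.343 0 0" --pt "0.028 -0.343 0 0"

```text
time_s: 17.62
position: [0.5806, -0.3659, 0.1502]
eef_rot: [[0.981, -0.193, -0.001], [-0.193, -0.981, 0.001], [-0.002, -0.001, -1.0]]
ft_force: [0.0, 0.3, -2.0]
finger_gap: 0.274
grip_force: 15.0
```

Run:
```python
from h import *
im,i=snap("wrist","w3.png");s=ctrl.read_state();print(s['position'],s['ft_force'],s['finger_gap'],s['grip_force'])
```

```text
[ 0.58077102 -0.36602998  0.15055243] [ 0.12053714 -0.25705151 -0.85873027] 0.27638769323766804 14.995821565389633
```

View pics/w3.png

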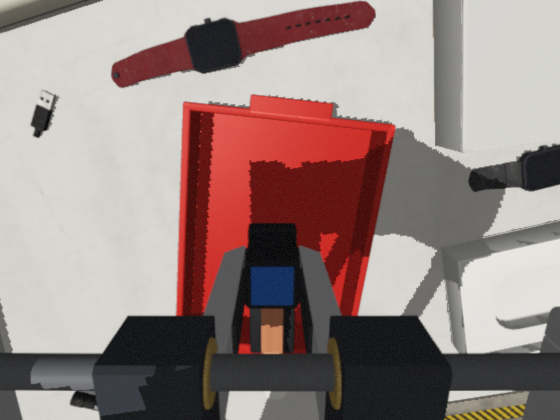

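The module hangs level and is centred over the tray, with walls at columns of about 185 and 390. I lower and release it.

Emit:
jog_arm --pt "0 0 -0.04 0" --pt "0 0 -0.07 0" --pt "0 0 -0.09 0" --pt "0 0 -0.1 0" --pt "0 0 -0.104 0" --pt "0 0 -0.106 0" --pt "0 0 -0.106 0" --pt "0 0 -0.106 0"

```text
time_s: 18.68
position: [0.5812, -0.368, 0.0455]
eef_rot: [[0.981, -0.194, 0.001], [-0.194, -0.981, -0.001], [0.001, 0.001, -1.0]]
ft_force: [-0.1, -1.4, -1.1]
finger_gap: 0.273
grip_force: 15.0
```

Emit:
jog_arm --pt "0 0 -0.001 0" --pt "0 0 -0.002 0" --pt "0 0 -0.002 0"

```text
time_s: 19.05
position: [0.581, -0.3678, 0.0433]
eef_rot: [[0.981, -0.194, 0.0], [-0.194, -0.981, -0.0], [0.001, 0.0, -1.0]]
ft_force: [-0.0, 0.4, 2.2]
finger_gap: 0.278
grip_force: 15.0
```

Emit:
jog_arm --pt "0 0 0 0" --pt "0 0 0 0" --pt "0 0 0 0" --pt "0 0 0 0" --hand 0.5

```text
time_s: 19.55
position: [0.5809, -0.3677, 0.0427]
eef_rot: [[0.981, -0.194, -0.0], [-0.194, -0.981, -0.0], [-0.0, 0.0, -1.0]]
ft_force: [-0.1, 0.2, 0.2]
finger_gap: 0.496
grip_force: 0.0
```

Emit:
jog_arm --pt "0 0 0.02 0" --pt "0 0 0.06 0" --pt "0 0 0.12 0" --pt "0 0 0.18 0" --pt "-0.06 0 0.2 0" --pt "-0.12 0 0.2 0" --pt "-0.18 0 0.2 0" --pt "-0.2 0 0.2 0" --pt "-0.2 0 0.2 0"

```text
time_s: 20.68
position: [0.3805, -0.3679, 0.2433]
eef_rot: [[0.981, -0.196, 0.001], [-0.196, -0.981, -0.001], [0.001, 0.001, -1.0]]
ft_force: [1.2, 0.5, 0.2]
finger_gap: 0.498
grip_force: 0.0
```

Run:
```python
from h import *
a,_=snap("top","t4.png");b,_=snap("side","s4.png")
cv2.imwrite('pics/c4.png',np.hstack([cv2.resize(a[130:300,140:440],(400,227)),cv2.resize(b[140:380,170:420],(400,384))[:227]]) if 0 else np.vstack([cv2.resize(a[140:290,150:430],(560,300)),cv2.resize(b[145:375,180:400],(560,300))]))
```

```text
(no output)
```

View pics/c4.png

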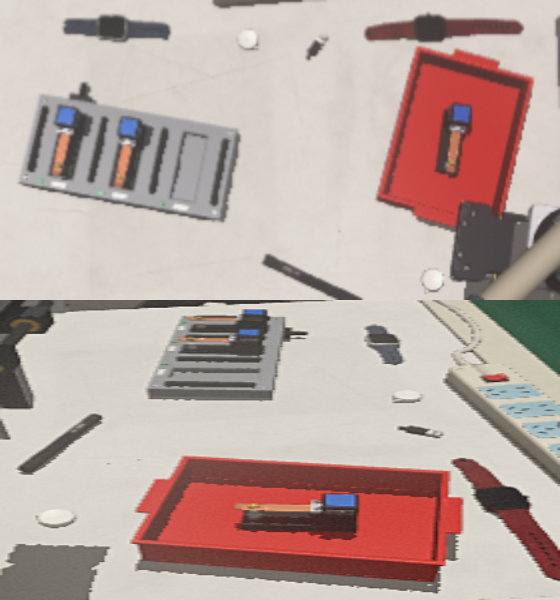

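The module stands upright in the tray, the right bay is empty, the other two modules are seated and nothing else has moved.

```bash
python3 -c "
from bench import ctrl;print(ctrl.hand_in())"
```

```text
the job is handed in; nothing more can be done
None
```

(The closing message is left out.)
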